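# Weight the phone bonding stand heavy end down

### The job

One end of the ballast bar is much heavier, though nothing shows which: lift the bar clear of the bench by its swinging handle and see which end sinks. Then lay it gently along the middle of the bonding stand, heavy end on the press plate so that the plate goes fully down on the phone and light end in the saddle between the cheeks, let go, and only then tip the drop latch over so that it falls across the bar into its keeper. Leave everything else on the bench where it is.

Things in the scene. Friction and masses are not known exactly. Their poses are not given: they have to be found in the camera images.
- bar: ballast bar: dark steel-cased bar 200 x 34 x 30 mm lying on the bench, alike from both ends, about 0.6 kg. Most of its weight is a slug sealed inside near one end; which end differs every time and only handling tells. Origin: centre of its underside; x along its length, z up. A swinging carrying handle straddles its middle (bail, grip).
- grip (a point): centre of the handle's black crosspiece: 16 mm thick along the bar's length, 51 mm long across it, 26 mm high; it lies 73 mm above the pin, about 93 mm above the bar's underside. Same axes as the handle (x along the bar, z up the handle). Nothing is under it down to the bar's top. Grip it firmly: the bar pulls on it with up to 0.25 N m.
- stand: fixed aluminium stand, base 250 x 130 x 12 mm, a black phone on it. Origin: its middle at bench level; z up. Lengthwise x: sprung plate at +80 mm; at -85 mm the saddle, 24 mm thick, top 50 mm above the bench, two 14 mm high cheeks 48 mm apart taking the bar loosely. On the saddle: latch pivot fork at y = +52 mm (top at 106 mm), keeper with a notch open upwards at y = -52 mm (top at 108 mm).
- bed (a point): middle of the stand at the height of the saddle's top and of the unpressed plate (50 mm above the bench), on the stand's axes: where the centre of the bar's underside belongs, the bar's length along x (its underside comes about 6 mm lower once the plate is down).
- press_top (a point): centre of the top of the press plate: a steel plate 40 mm along the stand's x, 110 mm along y, 50 mm above the bench when up, on springs above the phone.
- press (a joint): how far the press plate is pressed down, 0 to 0.012 m. It starts to move under about 1.9 N and is fully down at 3 N; the bar's heavy end (over 3.5 N) takes it fully down on to the phone, the light end (about 1.4 N) leaves it up.
- latch (a joint): angle (rad) of the drop latch, a 12 mm square steel arm, 70 g, hinged 92 mm above the bench at the stand's x = -85, y = +52 mm, swinging across the stand. 0 = level across the bar in the keeper's notch, clearing the bar's top by about 5 mm; 1.57 = straight up; 2.0 = fully open, leaning out over the stand's +y side (its start). It falls freely either way from upright.
- latch_end (a point): centre of the 18 mm thick round boss at the latch arm's free end, 112 mm from its hinge; about 194 mm above the bench when open.
- bail (a joint): angle (rad, -0.25 to 0.25) of the bar's handle, a stirrup on a cross pin through the bar's middle, 20 mm above its underside. 0 = square to the bar; positive = handle top leans to the bar's +x end. It stays roughly upright by itself. Lifted by the handle, the bar's heavy end sinks till the hinge stops: about -0.25 means the +x end is the heavy, low one, +0.25 the -x end.
- screwdriver: bystander: hand screwdriver, 170 mm, lying on the bench.
- tub: bystander: blue jar, 68 mm across, 85 mm tall, standing beyond the middle of the bench.
- tin: bystander: round flat brass tin, 60 mm across, 22 mm tall.
- tray: bystander: black parts tray 130 x 160 x 25 mm with compartments, far right of the bench.
- tweezers: bystander: steel tweezers, 145 mm long, lying on the right of the bench.
- cup: bystander: small glass cup, 70 mm across, 50 mm tall, right of the bench.

How it is judged:
On the way, in this order (a step that is already met when the one before it is completed fails the run):
1. the bar has been lifted clear of the bench and hangs heavy end down (height (world z) of bar above 0.05 m and angle between bar's own z axis and vertical above 0.12 rad), for 0.2 s.
2. the bar lies along the stand, its weight holds the press plate down, it has been let go, and the latch is still open (value of joint press above 0.009 m and x of bar in the frame of bed between -0.02 and 0.02 m and y of bar in the frame of bed between -0.015 and 0.015 m and angle between the x axis of bar and the x axis of stand, either way round below 0.15 rad and angle between bar's own z axis and vertical below 0.2 rad and contact force between the fingers and bar below 0.1 N and value of joint latch above 1.5 rad), for 0.3 s.
At the end, for the whole second after the job is handed in: the bar lies at rest along the middle of the stand (within 20 mm lengthwise, 15 mm sideways and 0.15 rad), the press plate is down by more than 9 of its 12 mm, and the latch lies across the bar in its keeper (angle under 0.08 rad) (value of joint press above 0.009 m and x of bar in the frame of bed between -0.02 and 0.02 m and y of bar in the frame of bed between -0.015 and 0.015 m and angle between the x axis of bar and the x axis of stand, either way round below 0.15 rad and angle between bar's own z axis and vertical below 0.2 rad and contact force between the fingers and bar below 0.1 N and value of joint latch below 0.08 rad and linear speed of bar below 0.02 m/s); the robot touches nothing.
It fails at once if the bar was dropped on to the stand (faster than 0.3 m/s within 60 mm of its place) or forced against it (over 40 N) (contact force between bar and stand above 40 N or (distance between bar and bed below 0.06 m and linear speed of bar above 0.3 m/s)).
It fails at once if another thing on the bench was moved more than 30 mm (distance of any of screwdriver, tub, tin, tray, tweezers, cup from where it was at the start of the episode above 0.03 m).
It also fails if it takes over 61 s, if anything falls off the work surface, if the arm or the gripper's body presses on something with over 40 N, if the wrist force passes 120 N, or if a joint passes its speed limit or range.

### The arm

A 7-joint arm with a two-finger parallel gripper is mounted at the origin on the work surface. World frame = base frame: x ahead of the robot, y to its left, z up, the work surface at z = 0. Lengths are in m, angles in rad, forces in N, time in s.
With the tool pointing down it reaches from about 0.35 to 0.9 m from the base axis. Payload 8.1 kg.
Tool frame: the origin (TCP) lies at the very end of the fingers, on their centre line; the grasp point (between the pads) lies arm.grip_point_offset behind it (arm.grip_point_offset is the distance from the TCP to the grasp point, in m); z points along the fingers, y is the line along which they close (so a half turn about z gives the same grasp; the last joint's range is limited). The gripper opens to 92 mm and grips with 3 to 60 N. Pads are 19 mm wide; open, the fingers measure 130 mm over their backs; the gripper's body (75 mm by 190 mm) begins 47 mm behind the grasp point.
Start: joints at [1.104, 0.434, 0.025, 1.573, -0.012, 1.134, -0.075], TCP at [0.222, -0.584, 0.227] pointing down, gripper open.
Joint ranges: [-2.62, 2.62], [-0.44, 2.09], [-1.27, 1.32], [0.08, 2.57], [-1.32, 4.46], [0.12, 2], [-2.74, 2.74]. Speed limits (rad/s): [2.22, 2.22, 3.01, 3.01, 3.14, 3.14, 3.14].

### API

Orientations are given as a rotation vector (axis times angle).
In Python, from cell import arm gives the robot as it stands. The module is installed in compiled form; this text tells all that it offers.
- The arm moves only by the shell command python3 -m creep 'ROWS' [OPENING] [FORCE]. ROWS is JSON, a list of rows, each a list of 6 numbers: the shift along the tool's x, y, z scaled (see below), then the turn, a rotation vector about the tool's x, y, z scaled (see below). A call has 1 to 20 rows; each row shifts and turns the commanded pose from where the row before left it, along the tool's axes as they then stand; what a row does not reach is not made up. The controller multiplies each number of a shift by 0.4 m and each number of a turn by 120 degrees. A row lasts 1/12 s, in which the tool goes at most 41.7 mm and 7.16 degrees, less where a joint would pass 70% of its speed; a pose out of reach is approached as far as the arm can. A call with a number of a shift or a turn outside -1 to 1 is refused whole. A call with a gripper value outside its range is refused whole. OPENING is the closure, from -1 (fully open) to 1 (shut), set as the call begins (- or left out, the last holds). The fingers move at their own pace and stop on an object; FORCE is the grip in N (left out, the last holds). Time passes only in rows, so rows that do not move let the fingers close. It gives the time, the measured TCP pose, the force, the opening and the grip force at its end, in the units of the state.
- arm.observe(): the state, without advancing time (a new reading comes with each control period).
- arm.get_image(name): name is "scene" or "top" or "wrist"; returns a dict with "frame" (420x560x3 uint8, red, green, blue), "intrinsics" (3x3 intrinsics, pixels), "rvec" (rotation vector, rad) and "tvec" (3), from world to camera coordinates, as OpenCV has them; the wrist camera has in their place "mount" (4x4, takes a point from camera to tool coordinates, whose origin is the TCP and whose axes are the flange's). Camera axes: x right, y down, z forward; pixel columns grow to the right and rows downward; lengths in m; the calibration is good to about 2 mm. The wrist camera is an equidistant fisheye: a pixel r from the principal point sees the ray r / f radians off the axis. A picture is of the moment at which its call begins: read the wrist's pose just before it. There is no depth.
- arm.sign_off(): hands the job in; it is judged then, once.
The state is a dict: "clock": time; "joints": joint angles; "dq": joint speeds; "joint_efforts": joint torques, N m; "position": TCP position; "ee_rot": TCP orientation; "force": force on the tool from outside, world axes, zero at the start; "ft_torque": the same for the moment, N m; "width": opening from 0.0 (shut) to 1.0 (fully open); "gripper_force": force on a finger pad.
Only numpy, scipy, OpenCV 4.12 (cv2) and the standard library are available. Lean on these libraries where they do the work, as an engineer would, in place of code of your own. Each camera call takes 0.05 s, during which the arm holds its last target. There are 200 camera calls.

## Working session

There is one attempt and no reset: what is moved stays moved. The work goes in short steps, Python scripts to look and compute and a shell command to move; the robot and the scene stay as the last step left them, time stands still between calls to the robot, and variables do not carry over. Pictures are saved under pics/ and viewed, at most 10 in all, crops included, and the job is handed in when it is done.

```bash
mkdir -p pics; python3 - <<'E'
from cell import arm
import cv2, numpy as np, pickle
s=arm.observe(); print(s['clock'],s['position'],s['ee_rot'],s['width'],arm.grip_point_offset)
d={}
for n in('scene','top'):
    i=arm.get_image(n); d[n]=i; cv2.imwrite(f'pics/{n}0.png',i['frame'][:,:,::-1])
    print(n,i['intrinsics'],i['rvec'],i['tvec'])
pickle.dump(d,open('d0.pkl','wb'))
E
```

```text
0.0 [ 0.22214195 -0.58365176  0.22595166] [-3.08833770e+00 -5.67940323e-01  6.80507684e-04] 0.9975780728587786 0.0188
scene [[502.90226101   0.         275.06916237]
 [  0.         502.90226101 216.07291102]
 [  0.           0.           1.        ]] [ 2.26730465  0.7524244  -0.29075032] [-0.46582661 -0.21386919  1.64880303]
top [[543.46467928   0.         275.52393043]
 [  0.         543.46467928 219.06785084]
 [  0.           0.           1.        ]] [ 2.19107038 -2.15060077  0.1113023 ] [-0.05238754  0.58200671  1.55795324]
```

View pics/scene0.png

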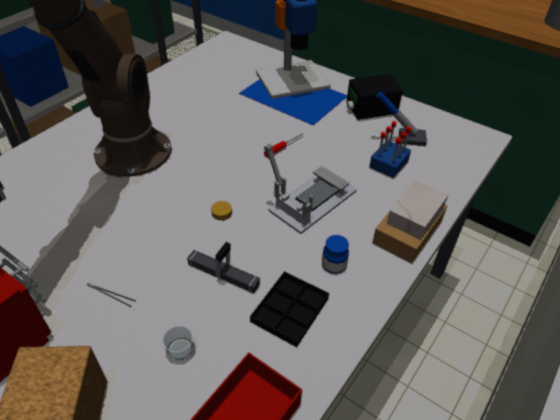

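View pics/top0.png

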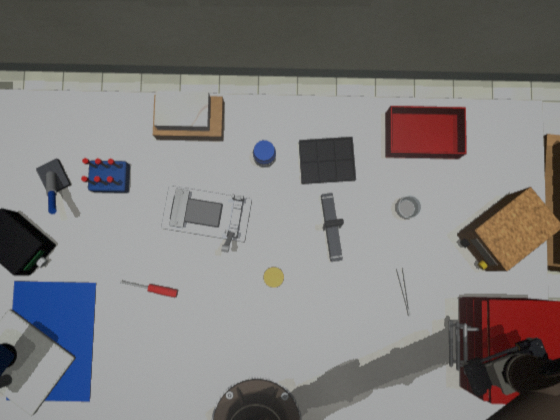

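Scene picture: the bar is at about (223,270) with its handle upright, and the stand at (315,195) with the latch open. Top picture: the bar runs (327,195)-(336,258), the stand is at (207,213) with the plate on the left at (180,208), and the saddle is on the right with the latch leaning toward the robot. Next I enlarge both for measuring.

```bash
python3 - <<'E'
import pickle,cv2,numpy as np
d=pickle.load(open('d0.pkl','rb'))
t=d['top']['frame'];s=d['scene']['frame']
f=lambda im,x,y,w,h,k:cv2.resize(im[y:y+h,x:x+w],None,fx=k,fy=k,interpolation=cv2.INTER_CUBIC)
a=f(t,150,175,200,100,4)  # 800x400 
cv2.imwrite('pics/topc.png',a[:,:,::-1])
b=np.hstack([f(s,255,130,110,110,4)[:, :440],f(s,180,230,90,110,4)])
cv2.imwrite('pics/scc.png',b[:,:,::-1])
E
```

```text
(no output)
```

View pics/topc.png

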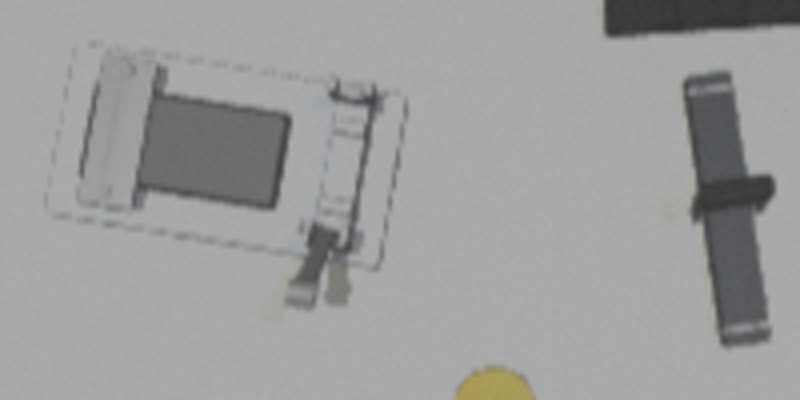

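View pics/scc.png

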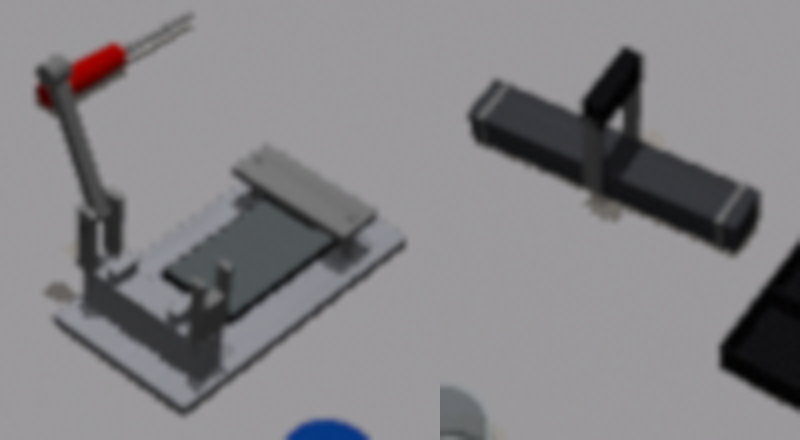

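Top crop: base corners (75,45),(407,95),(380,268),(47,213), bar top corners (685,78),(732,72),(770,340),(723,347), grip about (735,193), boss (300,293). Scene crop: grip (613,86), boss (55,72), plate corners (235,168),(262,148),(377,215),(345,238).

```bash
cat > h.py <<'E'
import pickle,cv2,numpy as np
from scipy.spatial.transform import Rotation as R
d=pickle.load(open('d0.pkl','rb'))
def ray(n,p):
    i=d[n];Rm=cv2.Rodrigues(np.array(i['rvec']))[0];c=-Rm.T@np.array(i['tvec'])
    v=Rm.T@np.linalg.inv(i['intrinsics'])@np.array([p[0],p[1],1.]);return c,v/np.linalg.norm(v)
def plane(n,p,z):
    c,v=ray(n,p);return c+v*(z-c[2])/v[2]
def tri(pt,ps):
    c1,v1=ray('top',pt);c2,v2=ray('scene',ps)
    k=np.linalg.lstsq(np.c_[v1,-v2],c2-c1,rcond=None)[0]
    a,b=c1+k[0]*v1,c2+k[1]*v2;return (a+b)/2,np.linalg.norm(a-b)
T=lambda x,y:((x-1.5)/4+150,(y-1.5)/4+175)
S=lambda x,y:((x-1.5)/4+255,(y-1.5)/4+130)
B=lambda x,y:((x-441.5)/4+180,(y-1.5)/4+230)
E
python3 - <<'E'
from h import *
np.set_printoptions(precision=4,suppress=True)
print('cams',ray('top',(280,210))[0],ray('scene',(280,210))[0])
b=np.array([plane('top',T(*p),.012) for p in[(75,45),(407,95),(380,268),(47,213)]])
print('base',b,b.mean(0),[np.linalg.norm(b[i]-b[i-1]) for i in range(4)])
x=(b[0]+b[3]-b[1]-b[2]);print('yaw stand',np.degrees(np.arctan2(x[1],x[0])))
b=np.array([plane('top',T(*p),.03) for p in[(685,78),(732,72),(770,340),(723,347)]])
print('bar',b,b.mean(0),[np.linalg.norm(b[i]-b[i-1]) for i in range(4)])
x=b[0]+b[1]-b[2]-b[3];print('yaw bar',np.degrees(np.arctan2(x[1],x[0])))
print('grip',tri(T(735,192),B(613,86)))
print('boss',tri(T(300,293),S(55,72)))
for a,c in zip([(103,52),(158,62),(135,210),(80,203)],[(377,215),(345,238),(235,168),(262,148)]):print('plate',tri(T(*a),S(*c)))
for c in[(405,242),(185,412),(55,320)]:print('base sc',plane('scene',S(*c),.012))
for c in[(500,82),(472,113),(742,240),(757,195)]:print('bar sc',plane('scene',B(*c),.03))
E
```

```text
cams [ 0.4239 -0.0396  1.6086] [ 1.1397 -0.7788  1.0373]
base [[0.6777 0.2784 0.012 ]
 [0.6449 0.0311 0.012 ]
 [0.5163 0.048  0.012 ]
 [0.5522 0.2942 0.012 ]] [0.5978 0.1629 0.012 ] [np.float64(0.12643787831525957), np.float64(0.24937480320884148), np.float64(0.12972711311413684), np.float64(0.2487519661306349)]
yaw stand 82.06941870313264
bar [[ 0.6588 -0.1732  0.03  ]
 [ 0.6639 -0.2076  0.03  ]
 [ 0.4683 -0.2367  0.03  ]
 [ 0.4626 -0.2027  0.03  ]] [ 0.5634 -0.2051  0.03  ] [np.float64(0.1984339181105651), np.float64(0.034814793443367215), np.float64(0.19778547693934287), np.float64(0.03449384606238816)]
yaw bar 8.508793277715977
grip (array([ 0.5696, -0.2042,  0.09  ]), np.float64(0.0005901309387294536))
boss (array([0.4883, 0.0898, 0.1888]), np.float64(0.001157506681474182))
plate (array([0.6671, 0.2511, 0.0401]), np.float64(0.003342015065422788))
plate (array([0.6614, 0.2114, 0.0427]), np.float64(0.0001761543308794368))
plate (array([0.5542, 0.225 , 0.0444]), np.float64(0.0030829719792778093))
plate (array([0.5568, 0.2641, 0.0396]), np.float64(0.002301047000493186))
base sc [0.6849 0.2653 0.012 ]
base sc [0.6505 0.023  0.012 ]
base sc [0.525  0.0406 0.012 ]
bar sc [ 0.4721 -0.2099  0.03  ]
bar sc [ 0.4756 -0.24    0.03  ]
bar sc [ 0.6764 -0.2143  0.03  ]
bar sc [ 0.6627 -0.1817  0.03  ]
```

```bash
python3 -m creep '[[0,0,0,0,0,-0.0588],[0,0,0,0,0,-0.0588],[0,0,0,0,0,-0.0588],[0,0,0,0,0,-0.0588],[0,0,0,0,0,-0.0588],[0,0,0,0,0,-0.0588],[0,0,0,0,0,-0.0588],[0,0,0,0,0,-0.0588],[0,0,0,0,0,-0.0588],[0,0,0,0,0,-0.0588],[0,0,0,0,0,-0.0588]]' -1 60
python3 -m creep '[[0.062,0.0767,0.005,0,0,0],[0.062,0.0767,0.005,0,0,0],[0.062,0.0767,0.005,0,0,0],[0.062,0.0767,0.005,0,0,0],[0.062,0.0767,0.005,0,0,0],[0.062,0.0767,0.005,0,0,0],[0.062,0.0767,0.005,0,0,0],[0.062,0.0767,0.005,0,0,0],[0.062,0.0767,0.005,0,0,0],[0.062,0.0767,0.005,0,0,0],[0.062,0.0767,0.005,0,0,0],[0.062,0.0767,0.005,0,0,0],[0.062,0.0767,0.005,0,0,0],[0,0,0,0,0,0],[0,0,0,0,0,0]]'
cat >> h.py <<'E'
def go(p,yaw_y=None):
    "shift (tool units) to world p, and turn about tool z so tool y points at yaw_y deg"
    from cell import arm
    s=arm.observe();Rm=R.from_rotvec(s['ee_rot']).as_matrix();y=np.degrees(np.arctan2(Rm[1,1],Rm[0,1]))
    print('t',round(s['clock'],2),'pos',np.round(s['position'],4),'yaw_y',round(y,2),'tilt',np.round(Rm[:,2],4),'F',np.round(s['force'],1),'w',round(s['width'],3),'gf',s['gripper_force'])
    u=Rm.T@(np.array(p)-s['position'])/.4
    print('units',np.round(u,4), 'turn units', None if yaw_y is None else round(-(((yaw_y-y)+180)%360-180)/120,4))
E
python3 - <<'E'
from h import *
from cell import arm
go((.568,-.205,.074),8.5)
i=arm.get_image('wrist');pickle.dump(i,open('w.pkl','wb'));cv2.imwrite('pics/w0.png',i['frame'][:,:,::-1])
print(i['intrinsics'],i['mount'])
E
```

```text
clock: 1.02
position: [0.2222, -0.5838, 0.2263]
ee_rot: [-2.044, -2.385, -0.001]
force: [-0.2, 0.2, -0.2]
width: 1.001
gripper_force: 0.0
clock: 2.27
position: [0.5707, -0.2033, 0.2001]
ee_rot: [-2.044, -2.384, -0.001]
force: [-0.9, -1.1, 0.2]
width: 0.996
gripper_force: 0.0
t 2.27 pos [ 0.5707 -0.2033  0.2001] yaw_y 8.76 tilt [-4.0e-04  1.6e-03 -1.0e+00] F [-0.9 -1.1  0.2] w 0.996 gf 0.0
units [-0.0036 -0.0072  0.3152] turn units 0.0022
[[325.1922621    0.         278.37275351]
 [  0.         325.1922621  208.2897682 ]
 [  0.           0.           1.        ]] [[-1.53685363e-03 -9.54088303e-01 -2.99521533e-01  8.08812408e-02]
 [ 9.99998765e-01 -1.56489774e-03 -1.46236902e-04  1.13548296e-03]
 [-3.29197651e-04 -2.99521387e-01  9.54089529e-01 -1.58500100e-01]
 [ 0.00000000e+00  0.00000000e+00  0.00000000e+00  1.00000000e+00]]
```

View pics/w0.png

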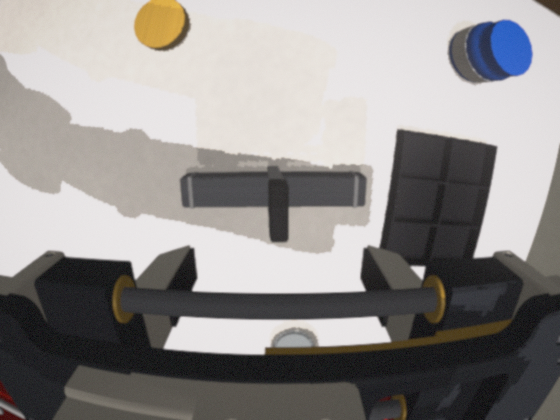

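The wrist picture shows the bar at (182–365, 187), level in the frame, and the grip at columns 269–289, rows about 182–241, centred between the fingers. I check that point.

```bash
cat >> h.py <<'E'
def wray(i,pos,rot,p):
    K=i['intrinsics'];v=np.array([p[0]-K[0,2],p[1]-K[1,2]]);r=np.linalg.norm(v);th=r/K[0,0]
    c=np.r_[np.sin(th)*v/r,np.cos(th)];M=np.array(i['mount']);Rm=R.from_rotvec(rot).as_matrix()
    return Rm@M[:3,3]+pos,Rm@M[:3,:3]@c
def wplane(i,pos,rot,p,z):
    c,v=wray(i,pos,rot,p);return c+v*(z-c[2])/v[2]
E
python3 - <<'E'
from h import *
from cell import arm
s=arm.observe();i=pickle.load(open('w.pkl','rb'))
for p,z in [((279,241),.106),((279,183),.106),((269,215),.106),((289,215),.106),((182,174),.03),((365,173),.03),((365,205),.03),((182,205),.03)]:
    print(p,np.round(wplane(i,s['position'],s['ee_rot'],p,z),4))
E
```

```text
(279, 241) [ 0.575  -0.2325  0.106 ]
(279, 183) [ 0.5676 -0.1831  0.106 ]
(269, 215) [ 0.5635 -0.2108  0.106 ]
(289, 215) [ 0.5797 -0.2084  0.106 ]
(182, 174) [ 0.4671 -0.205   0.03  ]
(365, 173) [ 0.6581 -0.1756  0.03  ]
(365, 205) [ 0.6658 -0.21    0.03  ]
(182, 205) [ 0.4695 -0.2394  0.03  ]
```

```bash
python3 -m creep '[[-0.0105,0,0.05,0,0,0],[0,0,0.06,0,0,0],[0,0,0.06,0,0,0],[0,0,0.06,0,0,0],[0,0,0.05,0,0,0],[0,0,0.035,0,0,0],[0,0,0,0,0,0]]' -1 60
python3 -m creep '[[0,0,0,0,0,0],[0,0,0,0,0,0],[0,0,0,0,0,0],[0,0,0,0,0,0],[0,0,0,0,0,0],[0,0,0,0,0,0],[0,0,0,0,0,0],[0,0,0,0,0,0]]' 1 60
```

```text
clock: 2.9
position: [0.5667, -0.2124, 0.0715]
ee_rot: [-2.052, -2.373, 0.005]
force: [-0.4, -0.9, -0.4]
width: 1.002
gripper_force: 0.0
clock: 3.57
position: [0.5702, -0.2107, 0.0749]
ee_rot: [2.051, 2.379, 0.0]
force: [-0.1, 0.1, -0.0]
width: 0.472
gripper_force: 0.0
```

```bash
python3 -m creep '[[0,0,0,0,0,0],[0,0,0,0,0,0],[0,0,0,0,0,0],[0,0,0,0,0,0],[0,0,0,0,0,0],[0,0,0,0,0,0],[0,0,0,0,0,0],[0,0,0,0,0,0]]' 1 60
```

```text
clock: 4.23
position: [0.5693, -0.2108, 0.0746]
ee_rot: [-2.051, -2.378, 0.002]
force: [-6.4, 0.1, 5.5]
width: 0.174
gripper_force: 60.0
```

```bash
python3 -m creep '[[0,0,-0.01,0,0,0],[0,0,-0.025,0,0,0],[0,0,-0.04,0,0,0],[0,0,-0.04,0,0,0],[0,0,-0.04,0,0,0],[0,0,-0.04,0,0,0],[0,0,-0.04,0,0,0],[0,0,-0.04,0,0,0],[0,0,-0.04,0,0,0],[0,0,-0.04,0,0,0],[0,0,-0.04,0,0,0],[0,0,0,0,0,0],[0,0,0,0,0,0],[0,0,0,0,0,0],[0,0,0,0,0,0],[0,0,0,0,0,0]]'
python3 - <<'E'
from h import *
from cell import arm
go((.598,.163,.25))
s=arm.observe();print(s['ft_torque'])
b=arm.get_image('scene')['frame'];c=arm.get_image('wrist')['frame']
im=np.hstack([b[110:360,120:400],cv2.resize(c,(333,250))]);cv2.imwrite('pics/lift.png',im[:,:,::-1])
E
```

```text
clock: 5.57
position: [0.5695, -0.2106, 0.2315]
ee_rot: [-2.05, -2.378, 0.001]
force: [0.2, 0.9, -4.7]
width: 0.17
gripper_force: 60.0
t 5.57 pos [ 0.5695 -0.2106  0.2315] yaw_y 8.46 tilt [-1.9e-03  6.0e-04 -1.0e+00] F [ 0.2  0.9 -4.7] w 0.17 gf 59.98956620693207
units [ 0.9133  0.2079 -0.0458] turn units None
[-0.09987902  0.10212168  0.04006749]
```

View pics/lift.png

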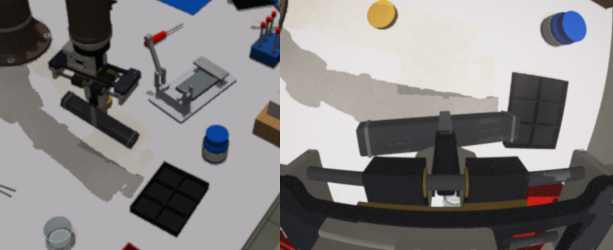

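The lift picture shows the bar hanging under the gripper: in the scene view its top runs from about (68,97) to (135,135), and in the wrist view the left end looks larger (nearer). That suggests the +x end is low, so I check it numerically by projecting both cases.

```bash
python3 - <<'E'
from h import *
from cell import arm
s=arm.observe();i=d['scene'];p=s['position']
c=np.cos(np.radians(8.5));sn=np.sin(np.radians(8.5))
pin=p+np.array([0,0,.0188-.073])
for t in(.25,0,-.25): # +: +x end low
    q=[pin+R.from_euler('zy',[8.5,np.degrees(t)],degrees=True).apply([x,0,.01]) for x in(-.1,.1)]
    u=cv2.projectPoints(np.array(q),i['rvec'],i['tvec'],i['intrinsics'],None)[0][:,0]-[120,110]
    print(t,u.round(0).tolist())
E
```

```text
0.25 [[63.0, 95.0], [136.0, 138.0]]
0 [[63.0, 101.0], [136.0, 131.0]]
-0.25 [[64.0, 108.0], [134.0, 123.0]]
```

The observed ends match the +x-end-low case, so bar +x goes to the plate. I turn the tool by +73.8° and move over the stand.

```bash
python3 -m creep '[[0,0,0,0,0,-0.03],[0,0,0,0,0,-0.05],[0,0,0,0,0,-0.05],[0,0,0,0,0,-0.05],[0,0,0,0,0,-0.05],[0,0,0,0,0,-0.05],[0,0,0,0,0,-0.05],[0,0,0,0,0,-0.05],[0,0,0,0,0,-0.05],[0,0,0,0,0,-0.05],[0,0,0,0,0,-0.05],[0,0,0,0,0,-0.05],[0,0,0,0,0,-0.035],[0,0,0,0,0,0]]'
python3 -m creep '[[0.003,0.03,0,0,0,0],[0.003,0.06,0,0,0,0],[0.003,0.07,0,0,0,0],[0.003,0.07,0,0,0,0],[0.003,0.07,0,0,0,0],[0.003,0.07,0,0,0,0],[0.003,0.07,0,0,0,0],[0.003,0.07,0,0,0,0],[0.003,0.07,0,0,0,0],[0.003,0.07,0,0,0,0],[0.003,0.07,0,0,0,0],[0.003,0.07,0,0,0,0],[0.003,0.07,0,0,0,0],[0.003,0.045,0.01,0,0,0],[0,0.025,0.02,0,0,0],[0,0.004,0.02,0,0,0],[0,0,0.02,0,0,0],[0,0,0,0,0,0],[0,0,0,0,0,0]]'
python3 - <<'E'
from h import *
from cell import arm
go((.603,.162,.2),82.3)
for n in('top','scene','wrist'):
    i=arm.get_image(n);pickle.dump(i,open(n+'1.pkl','wb'));cv2.imwrite(f'pics/{n}1.png',i['frame'][:,:,::-1])
E
```

```text
clock: 6.83
position: [0.57, -0.211, 0.2323]
ee_rot: [-0.207, -3.134, -0.0]
force: [0.4, -0.5, -5.9]
width: 0.169
gripper_force: 60.0
clock: 8.42
position: [0.6036, 0.1592, 0.2036]
ee_rot: [-0.217, -3.132, 0.003]
force: [-0.1, 0.0, -5.7]
width: 0.171
gripper_force: 60.0
t 8.42 pos [0.6036 0.1592 0.2036] yaw_y 82.09 tilt [-0.0018 -0.0019 -1.    ] F [-0.1  0.  -5.7] w 0.171 gf 59.98968422412872
units [0.0025 0.0066 0.009 ] turn units -0.0018
```

View pics/wrist1.png

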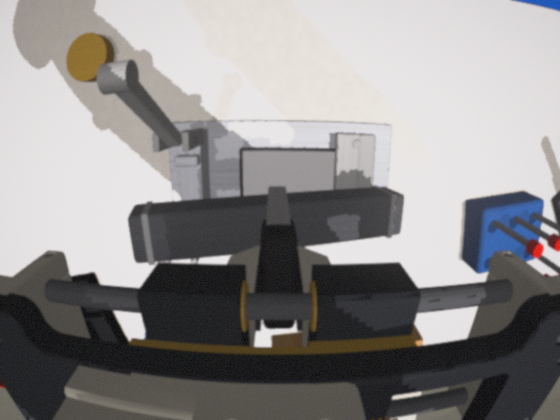

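The wrist view shows the stand's robot-side edge from (165,122) to (391,125), the hanging bar at (133–403, 190–260), the latch still open with its boss at (118,77). I enlarge the bar and stand, plus the top view, to check lateral alignment.

```bash
python3 - <<'E'
from h import *
w=pickle.load(open('wrist1.pkl','rb'))['frame'];t=pickle.load(open('top1.pkl','rb'))['frame']
a=cv2.resize(w[110:280,120:420],None,fx=2.66,fy=2.0,interpolation=cv2.INTER_CUBIC)[:, :798]
b=cv2.resize(t[170:255,145:278],None,fx=3,fy=3,interpolation=cv2.INTER_CUBIC)
c=np.zeros((600,800,3),np.uint8);c[:a.shape[0],:a.shape[1]]=a;c[342:342+b.shape[0],:b.shape[1]]=b
c=np.clip(c.astype(float)*1.6,0,255).astype(np.uint8)
cv2.imwrite('pics/z1.png',c[:,:,::-1])
E
```

```text
(no output)
```

View pics/z1.png

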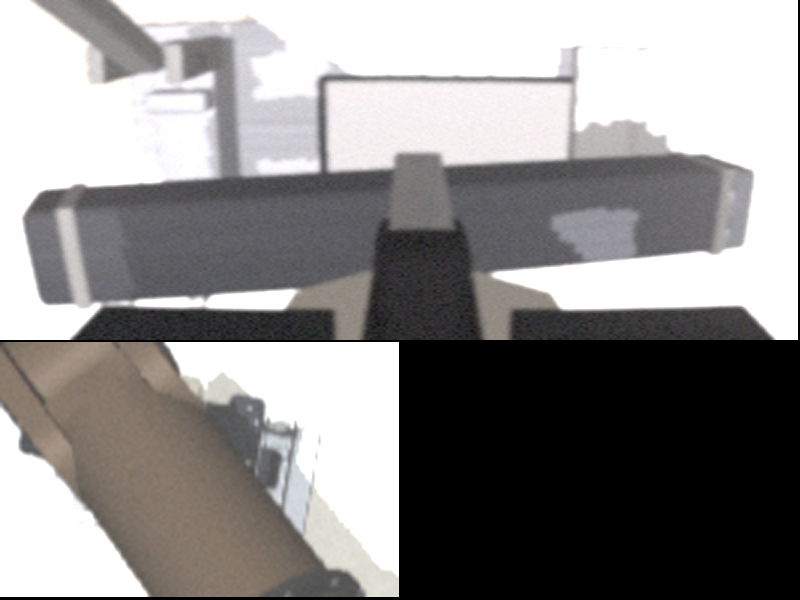

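Zoomed: left stripe on the bar's top from (66,208) to (83,303), right stripe (728,172) to (716,251), plate robot-side corner at (577,47). I calculate offsets from these.

```bash
python3 - <<'E'
from h import *
from cell import arm
s=arm.observe();i=pickle.load(open('wrist1.pkl','rb'));P,Q=s['position'],s['ee_rot']
W=lambda x,y:((x-.8)/2.66+120,(y-.5)/2+110)
yw=np.radians(82.1);ex=np.array([np.cos(yw),np.sin(yw)]);ey=np.array([-ex[1],ex[0]])
for n,p,z in[('L far',(66,208),.181),('L near',(83,303),.181),('R far',(728,172),.137),('R near',(716,251),.137)]:
    q=wplane(i,P,Q,W(*p),z)[:2]-P[:2];print(n,'rel TCP along/lat',np.round([q@ex,q@ey],4))
C=np.array([.5978,.1629])
for n,p,z in[('plate corner',W(577,47),.05),('plate R corner',W(672,47),.05),('base R',(391,125),.012),('base mid',(280,121),.012),('base L',(172,122),.012)]:
    q=wplane(i,P,Q,p,z)[:2];print(n,q.round(4),'stand frame',np.round([(q-C)@ex,(q-C)@ey],4))
E
```

```text
L far rel TCP along/lat [-0.0842  0.0192]
L near rel TCP along/lat [-0.0847 -0.014 ]
R far rel TCP along/lat [0.0864 0.0187]
R near rel TCP along/lat [ 0.0863 -0.0133]
plate corner [0.5549 0.2241] stand frame [0.0547 0.0509]
plate R corner [0.5586 0.2601] stand frame [0.0908 0.0522]
base R [0.5554 0.2937] stand frame [0.1237 0.06  ]
base mid [0.5377 0.1713] stand frame [0.0001 0.0607]
base L [0.5189 0.0533] stand frame [-0.1194  0.0631]
```

```bash
python3 -m creep '[[0.003,0.008,0.02,0,0,0],[0,0,0.025,0,0,0],[0,0,0.025,0,0,0],[0,0,0.02,0,0,0],[0,0,0.01,0,0,0],[0,0,0.0075,0,0,0],[0,0,0.0075,0,0,0],[0,0,0.0075,0,0,0],[0,0,0.0075,0,0,0],[0,0,0.0075,0,0,0],[0,0,0.0075,0,0,0],[0,0,0.0075,0,0,0],[0,0,0.0075,0,0,0],[0,0,0.0075,0,0,0],[0,0,0.0075,0,0,0],[0,0,0,0,0,0],[0,0,0,0,0,0]]'
```

```text
clock: 9.98
position: [0.6031, 0.1651, 0.1346]
ee_rot: [0.212, 3.134, 0.0]
force: [0.3, -0.7, -3.4]
width: 0.172
gripper_force: 60.0
```

```bash
python3 - <<'E'
from h import *
go((.6027,.1626,.119),82.1)
E
```

```text
t 9.98 pos [0.6031 0.1651 0.1346] yaw_y 82.25 tilt [ 0.e+00  1.e-04 -1.e+00] F [ 0.3 -0.7 -3.4] w 0.172 gf 59.98992204666138
units [ 0.0002 -0.0063  0.0391] turn units 0.0013
```

```bash
python3 -m creep '[[0,-0.003,0.005,0,0,0],[0,0,0.005,0,0,0],[0,0,0.005,0,0,0],[0,0,0.005,0,0,0],[0,0,0.005,0,0,0],[0,0,0.0025,0,0,0],[0,0,0.0025,0,0,0],[0,0,0.0025,0,0,0],[0,0,0,0,0,0],[0,0,0,0,0,0]]'
python3 - <<'E'
from h import *
from cell import arm
go((.6027,.1626,.119),82.1)
b=arm.get_image('scene');pickle.dump(b,open('scene2.pkl','wb'));c=arm.get_image('wrist')['frame'];b=b['frame']
a=cv2.resize(b[120:240,240:380],None,fx=3.4,fy=3.4,interpolation=cv2.INTER_CUBIC)[:,:470]
im=np.hstack([a,cv2.resize(c[100:280,120:420],(328,408))[:, :328]]);cv2.imwrite('pics/low.png',np.clip(im[:,:,::-1]*1.4,0,255))
E
```

```text
clock: 10.82
position: [0.6029, 0.1639, 0.1217]
ee_rot: [-0.212, -3.134, 0.0]
force: [-0.2, -1.7, -1.9]
width: 0.172
gripper_force: 60.0
t 10.82 pos [0.6029 0.1639 0.1217] yaw_y 82.26 tilt [-0. -0. -1.] F [-0.2 -1.7 -1.9] w 0.172 gf 59.989251494407654
units [-0.0001 -0.0033  0.0067] turn units 0.0013[ WARN:0@2.378] global loadsave.cpp:1063 imwrite_ Unsupported depth image for selected encoder is fallbacked to CV_8U.
```

View pics/low.png

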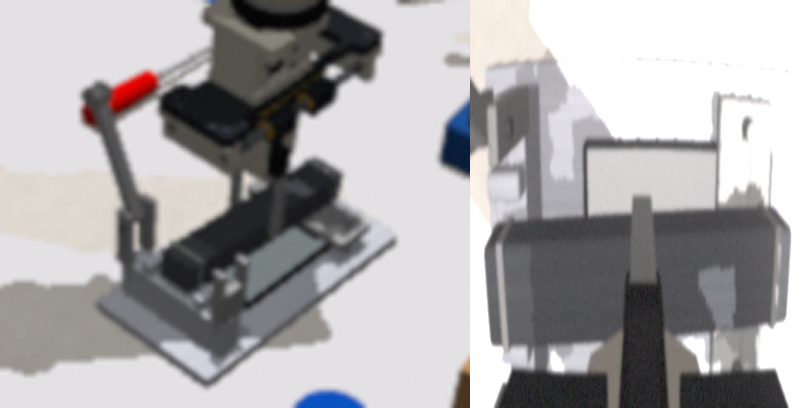

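The low view shows the bar between the fork and keeper, heavy end on the plate, the light end just above the saddle between the cheeks, and the latch open. I continue down.

```bash
python3 -m creep '[[0,0,0.0025,0,0,0],[0,0,0.0025,0,0,0],[0,0,0.0025,0,0,0],[0,0,0,0,0,0],[0,0,0,0,0,0]]'
python3 -m creep '[[0,0,0.0025,0,0,0],[0,0,0,0,0,0],[0,0,0,0,0,0]]'
```

```text
clock: 11.33
position: [0.603, 0.1639, 0.1191]
ee_rot: [0.212, 3.134, -0.0]
force: [-1.3, -3.1, 1.9]
width: 0.174
gripper_force: 60.0
clock: 11.58
position: [0.6033, 0.164, 0.1189]
ee_rot: [0.212, 3.133, -0.0]
force: [-1.9, -2.9, 10.5]
width: 0.173
gripper_force: 60.0
```

```bash
python3 -m creep '[[0,0,-0.0025,0,0,0],[0,0,0,0,0,0],[0,0,0,0,0,0]]'
python3 -m creep '[[0,0,0,0,0,0],[0,0,0,0,0,0],[0,0,0,0,0,0],[0,0,0,0,0,0],[0,0,0,0,0,0],[0,0,0,0,0,0],[0,0,0,0,0,0],[0,0,0,0,0,0],[0,0,0,0,0,0]]' -1
python3 -m creep '[[0,0,-0.02,0,0,0],[0,0,-0.05,0,0,0],[0,0,-0.06,0,0,0],[0,0,-0.06,0,0,0],[0,0,-0.06,0,0,0],[0,0,-0.05,0,0,0],[0,0,-0.05,0,0,0],[0,0,-0.05,0,0,0],[0,0,0,0,0,0],[0,0,0,0,0,0]]'
python3 - <<'E'
from h import *
from cell import arm
go((.5,.09,.2),82.1)
b=arm.get_image('scene');t=arm.get_image('top');s=arm.observe();w=arm.get_image('wrist')
pickle.dump((b,t,w,s),open('p3.pkl','wb'))
a=cv2.resize(b['frame'][130:240,255:365],None,fx=4,fy=4,interpolation=cv2.INTER_CUBIC)[:,:440]
im=np.hstack([a,cv2.resize(w['frame'][0:300,60:420],(360,440))]);cv2.imwrite('pics/rel.png',np.clip(im[:,:,::-1]*1.3,0,255).astype(np.uint8))
E
```

```text
clock: 11.83
position: [0.6031, 0.1639, 0.119]
ee_rot: [0.212, 3.134, 0.0]
force: [-1.9, -2.4, 5.2]
width: 0.171
gripper_force: 60.0
clock: 12.58
position: [0.6029, 0.1639, 0.1187]
ee_rot: [-0.212, -3.134, 0.0]
force: [0.0, -0.1, 0.0]
width: 0.773
gripper_force: 0.0
clock: 13.42
position: [0.6033, 0.1644, 0.2805]
ee_rot: [0.212, 3.132, 0.002]
force: [0.3, -0.4, -1.3]
width: 1.002
gripper_force: 0.0
t 13.42 pos [0.6033 0.1644 0.2805] yaw_y 82.26 tilt [ 2.7e-03  8.0e-04 -1.0e+00] F [ 0.3 -0.4 -1.3] w 1.002 gf 0.0
units [ 0.2314 -0.2193  0.2003] turn units 0.0014
```

View pics/rel.png

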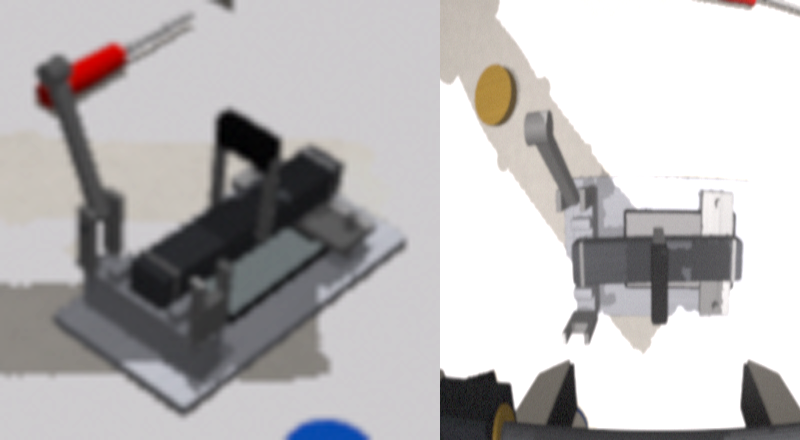

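The release view shows the bar seated: light end in the saddle, heavy end on the pressed plate, handle upright and free, latch open. In the wrist half the boss is at about (158,82) in full-image pixels. I check bar pose numerically and work out the latch push.

```bash
python3 - <<'E'
from h import *
b,t,w,s=pickle.load(open('p3.pkl','rb'));P,Q=s['position'],s['ee_rot']
C=np.array([.5997,.163]);yw=np.radians(82.1);ex=np.array([np.cos(yw),np.sin(yw)]);ey=np.array([-ex[1],ex[0]])
f=lambda x,y:((x-440)+60,y*300/440)
for n,p,z in[('bar',(575,240),.074),('bar',(577,283),.074),('bar',(742,238),.074),('bar',(740,282),.074),('boss',(538,120),.194),('base',(572,177),.012),('keeper',(580,335),.1),('plateR',(733,192),.04),('plateR2',(728,315),.04)]:
    q=wplane(w,P,Q,f(*p),z)[:2];print(n,q.round(4),np.round([(q-C)@ex,(q-C)@ey],4))
g=C-.085*ex+.133*ey;print(g);go((*g,.28),82.1);go((*g,.17),82.1)
E
```

```text
bar [0.5694 0.0708] [-0.0955  0.0173]
bar [0.6042 0.0663] [-0.0952 -0.0177]
bar [0.594  0.2616] [0.0969 0.0192]
bar [0.6294 0.2565] [ 0.0967 -0.0166]
boss [0.4858 0.0865] [-0.0914  0.1023]
base [0.5194 0.0594] [-0.1137  0.0653]
keeper [0.6394 0.0687] [-0.0879 -0.0523]
plateR [0.56   0.2619] [0.0925 0.0529]
plateR2 [0.6676 0.2461] [ 0.0917 -0.0559]
[0.45627945 0.09708682]
t 13.57 pos [0.6024 0.1635 0.2779] yaw_y 82.26 tilt [-1.3e-03 -7.0e-04 -1.0e+00] F [ 0.2 -0.4  0. ] w 1.0 gf 0.0
units [ 0.3397 -0.2138 -0.0046] turn units 0.0013
t 13.57 pos [0.6024 0.1635 0.2779] yaw_y 82.26 tilt [-1.3e-03 -7.0e-04 -1.0e+00] F [ 0.2 -0.4  0. ] w 1.0 gf 0.0
units [ 0.3394 -0.2136  0.2704] turn units 0.0013
```

```bash
python3 -m creep '[[0.05,-0.033,0,0,0,0],[0.06,-0.038,0,0,0,0],[0.06,-0.038,0,0,0,0],[0.06,-0.038,0,0,0,0],[0.06,-0.038,0,0,0,0],[0.05,-0.032,0,0,0,0],[0,0,0,0,0,0],[0,0,0,0,0,0],[0,0,0.03,0,0,0],[0,0,0.05,0,0,0],[0,0,0.05,0,0,0],[0,0,0.05,0,0,0],[0,0,0.05,0,0,0],[0,0,0.04,0,0,0],[0,0,0,0,0,0],[0,0,0,0,0,0]]' 1 20
python3 - <<'E'
from h import *
C=np.array([.5997,.163]);yw=np.radians(82.1);ex=np.array([np.cos(yw),np.sin(yw)]);ey=np.array([-ex[1],ex[0]])
g=C-.087*ex+.05*ey;go((*g,.172),82.1)
E
```

```text
clock: 14.9
position: [0.4564, 0.0967, 0.1701]
ee_rot: [-0.211, -3.132, -0.001]
force: [0.7, 0.5, 1.0]
width: 0.003
gripper_force: 0.0
t 14.9 pos [0.4564 0.0967 0.1701] yaw_y 82.3 tilt [-2.3e-03  6.0e-04 -1.0e+00] F [0.7 0.5 1. ] w 0.003 gf 0.0
units [-0.207  -0.0048 -0.0053] turn units 0.0017
```

```bash
python3 -m creep '[[-0.015,-0.002,0,0,0,0],[-0.015,-0.002,0,0,0,0],[-0.015,0,0,0,0,0],[-0.015,0,0,0,0,0],[-0.015,0,0,0,0,0],[-0.015,0,0,0,0,0],[-0.015,0,0,0,0,0],[-0.015,0,0,0,0,0],[-0.015,0,0,0,0,0],[-0.015,0,0,0,0,0],[-0.015,0,0,0,0,0],[-0.015,0,0,0,0,0],[-0.015,0,0,0,0,0],[-0.01,0,0,0,0,0],[0,0,0,0,0,0]]'
python3 -m creep '[[0,0,0,0,0,0],[0,0,0,0,0,0],[0,0,0,0,0,0],[0,0,-0.03,0,0,0],[0,0,-0.06,0,0,0],[0,0,-0.06,0,0,0],[0,0,-0.06,0,0,0],[0.05,0,-0.06,0,0,0],[0.07,0,-0.03,0,0,0],[0.08,0,0,0,0,0],[0.08,0,0,0,0,0],[0.08,0,0,0,0,0],[0,0,0,0,0,0],[0,0,0,0,0,0],[0,0,0,0,0,0]]'
python3 - <<'E'
from h import *
from cell import arm
go((.5,.1,.3),82.1)
i=arm.get_image('scene');im=i['frame'].astype(int);o=d['scene']['frame'].astype(int)
p3=pickle.load(open('p3.pkl','rb'))[0]['frame'].astype(int)
pickle.dump(i,open('s4.pkl','wb'))
C=np.array([.5997,.163]);yw=np.radians(82.1);ex=np.array([np.cos(yw),np.sin(yw)]);ey=np.array([-ex[1],ex[0]])
def pr(a):
    q=np.r_[C-.085*ex+(.052-.112*np.cos(a))*ey,.092+.112*np.sin(a)]
    return cv2.projectPoints(q[None],i['rvec'],i['tvec'],i['intrinsics'],None)[0][0,0]
for a in(2.,1.57,1.,.5,.1,0):
    u,v=pr(a).round().astype(int);print(a,u,v,'now',im[v-1:v+2,u-1:u+2].mean((0,1)).round(),'before',p3[v-1:v+2,u-1:u+2].mean((0,1)).round())
df=np.abs(im-p3).sum(2)[130:240,255:365]>60
n,_,st,ce=cv2.connectedComponentsWithStats(df.astype(np.uint8))
for k in range(1,n):
    if st[k,4]>8:print(st[k]+[255,130,0,0,0],ce[k]+[255,130])
E
```

```text
clock: 16.15
position: [0.5383, 0.0834, 0.1706]
ee_rot: [0.213, 3.134, 0.0]
force: [-0.5, -0.5, -0.1]
width: 0.004
gripper_force: 0.0
clock: 17.4
position: [0.3953, 0.1029, 0.2916]
ee_rot: [0.212, 3.132, -0.001]
force: [0.4, -0.7, 0.2]
width: 0.007
gripper_force: 0.0
t 17.4 pos [0.3953 0.1029 0.2916] yaw_y 82.25 tilt [ 1.9e-03 -5.0e-04 -1.0e+00] F [ 0.4 -0.7  0.2] w 0.007 gf 0.0
units [-0.2603  0.0281 -0.0205] turn units 0.0012
2.0 270 146 now [148. 117. 119.] before [68. 67. 67.]
1.57 282 151 now [126. 123. 119.] before [130. 128. 128.]
1.0 299 166 now [156. 154. 156.] before [156. 152. 148.]
0.5 309 185 now [56. 58. 62.] before [24. 25. 27.]
0.1 311 199 now [76. 76. 77.] before [48. 49. 50.]
0 311 202 now [105. 104. 105.] before [52. 53. 54.]
[307 130   7   3  15] [310.73333333 130.73333333]
[263 143  10  13  90] [268.33333333 148.81111111]
[ 255  156   62   68 1466] [275.32946794 196.0627558 ]
[325 169  12  10  80] [329.625  173.2875]
[316 176   4   6  16] [317.8125 178.875 ]
[331 181  15  11 100] [338.06 185.97]
[310 195  36  31 560] [325.20535714 212.22678571]
[279 196   6   4  12] [281.58333333 197.66666667]
[284 201  16   9  39] [291.51282051 205.56410256]
[306 226   6   6  21] [308.47619048 228.38095238]
```

```bash
python3 - <<'E'
from h import *
im=cv2.cvtColor(pickle.load(open('s4.pkl','rb'))['frame'],cv2.COLOR_RGB2GRAY);p=cv2.cvtColor(pickle.load(open('p3.pkl','rb'))[0]['frame'],cv2.COLOR_RGB2GRAY)
print('cols 276..324 step2')
for v in range(180,220,2):print(v,' '.join('%3d'%x for x in im[v,276:324:2]),'|',' '.join('%3d'%x for x in p[v,290:324:2]))
E
```

```text
cols 276..324 step2
180 105 132 126  47  60 127 156 155 155 155 155 155 155 156 155 140  52  46  37  35  48  49  45  42 | 151 151 152 151 152 152 151 151 137  48  40  29  26  24  25  36  40
182 109 130 126  87  52 125 155 155 155 155 155 156 155 155 150 103  55  50  35  32  32  40  44  44 | 149 149 151 151 152 153 152 146  92  29  25  24  25  25  25  40  43
184  53  86  98 117 109 125 154 155 155 156 155 155 154 134  81  59  57  58  55  41  33  31  43  39 | 150 150 150 151 151 150 132  66  29  25  24  26  26  25  26  40  40
186  37  44  58  75 115 121 133 148 156 155 155 151 103  66  58  58  58  57  57  56  44  29  42  37 | 157 157 157 156 152  99  47  32  26  25  24  25  25  23  24  41  37
188  38  53 114  42  58 104 120 125 143 153 128  81  59  57  58  57  57  57  56  43  23  32  43  37 | 157 157 156 127  69  37  34  33  33  29  25  25  22  19  28  41  38
190  40  56 117  39  39  58  83 116 122 116  67  57  58  58  58  58  57  52  32  20  18  23  45  75 | 157 145 106  43  33  33  33  33  32  33  29  22  20  18  22  44  77
192  41  56 125  48  50 117  72  60 104 119 110  75  58  57 
[... 1619 characters left out ...]
  71  87  88  88  87
212 145 145 146 145 119  66  55  54  54  53  54  64 115  60  41  39  40  81 141 147 147 147 146 145 |  55  56  55  54  61  80  55  41  39  42  59  84  88  88  87  87  88
214 105 143 146 147 145 128  77  56  54  54  54  53  61  56  42  44  51  99 146 146 146 146 146 135 |  57  54  55  54  53  56  51  42  44  57  67  86  88  87  87  87  84
216  87  86 133 145 146 149 144 112  67  54  54  53  53  50  48  51  50  96 133 145 146 145 126  76 |  78  61  56  54  54  53  51  49  52  50  62  75  87  88  87  81  63
218 151 111  70 117 146 148 146 147 132  94  54  53  53  50  51  50  50  99 128 145 143 108  74 132 |  88  84  72  55  54  54  52  51  52  51  61  73  87  86  74  67  91
```

```bash
python3 - <<'E'
from h import *
i=d['scene']
ex=np.array([np.cos(np.radians(82.1)),np.sin(np.radians(82.1))]);ey=np.array([-ex[1],ex[0]])
for C in([.5997,.163],[.598,.1635],[.600,.158]):
  for a in(0,.1,.21):
    q=[np.r_[np.array(C)-.085*ex+(.052-r*np.cos(a)-.006*np.sin(a))*ey,.092+r*np.sin(a)+.006*np.cos(a)] for r in(.01,.1)]
    u=cv2.projectPoints(np.array(q),i['rvec'],i['tvec'],i['intrinsics'],None)[0][:,0]
    m=(u[1]-u[0]);print(C,a,u.round(1).tolist(),'slope %.3f'%(m[1]/m[0]),'v at 288,296,304:',[round(u[0,1]+m[1]/m[0]*(x-u[0,0]),1) for x in(288,296,304)])
im=cv2.cvtColor(pickle.load(open('s4.pkl','rb'))['frame'],cv2.COLOR_RGB2GRAY).astype(float)
pts=[]
for x in range(285,305):
    col=im[183:203,x].copy();col[col>135]=0;w=np.clip(col-95,0,None);pts.append((x,(w*np.arange(183,203)).sum()/w.sum()))
k=np.polyfit(*np.array(pts).T,1);print('measured slope',k[0],np.polyval(k,[288,296,304]))
E
```

```text
[0.5997, 0.163] 0 [[284.0, 182.2], [308.1, 198.0]] slope 0.655 v at 288,296,304: [np.float64(184.8), np.float64(190.1), np.float64(195.3)]
[0.5997, 0.163] 0.1 [[284.2, 182.1], [308.4, 195.3]] slope 0.550 v at 288,296,304: [np.float64(184.1), np.float64(188.5), np.float64(192.9)]
[0.5997, 0.163] 0.21 [[284.3, 181.9], [308.3, 192.2]] slope 0.432 v at 288,296,304: [np.float64(183.5), np.float64(186.9), np.float64(190.4)]
[0.598, 0.1635] 0 [[283.6, 181.9], [307.7, 197.6]] slope 0.655 v at 288,296,304: [np.float64(184.7), np.float64(190.0), np.float64(195.2)]
[0.598, 0.1635] 0.1 [[283.8, 181.7], [307.9, 195.0]] slope 0.549 v at 288,296,304: [np.float64(184.0), np.float64(188.4), np.float64(192.8)]
[0.598, 0.1635] 0.21 [[283.9, 181.5], [307.9, 191.9]] slope 0.431 v at 288,296,304: [np.float64(183.3), np.float64(186.7), np.float64(190.2)]
[0.6, 0.158] 0 [[283.1, 183.2], [307.2, 199.1]] slope 0.657 v at 288,296,304: [np.float64(186.5), np.float64(191.7), np.float64(197.0)]
[0.6, 0.158] 0.1 [[283.2, 183.1], [307.4, 196.4]] slope 0.552 v at 288,296,304: [np.float64(185.7), np.float64(190.1), np.float64(194.5)]
[0.6, 0.158] 0.21 [[283.4, 182.9], [307.4, 193.3]] slope 0.434 v at 288,296,304: [np.float64(184.9), np.float64(188.4), np.float64(191.8)]
measured slope 0.3385567561132505 [188.7025952  191.41104924 194.11950329]
```

The band peaks in the grid (294,192), (298,194.3), (303,198) and (306,200) give a slope of 0.66. That matches a level latch at 0 rad (0.655) rather than 0.1 rad (0.55). The automatic fit was spoilt by neighbouring bright pixels. The latch is in its keeper, so I hand in.

```bash
python3 -c "
from cell import arm
print(arm.sign_off())"
```

```text
the job is handed in; nothing more can be done
None
```

Job handed in, with no verdict returned: the bar's +x end sank when lifted, so it lies on the press plate with the light end in the saddle, the bar was let go, and the camera then showed the latch level in its keeper. I did not measure the plate's travel directly.

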